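Tape out the spacers for a new tray rack

ROBOT

A 6-joint arm with a two-finger parallel gripper is mounted at the origin on the work surface. World frame = base frame: x ahead of the robot, y to its left, z up, the work surface at z = 0. Lengths are in m, angles in rad, forces in N, time in s.
With the tool pointing down it reaches from about 0.275 to 0.85 m from the base axis. Payload 19 kg.
Tool frame: the origin (TCP) lies at the very end of the fingers, on their centre line; the grasp point (between the pads) lies 19 mm behind it; z points along the fingers, y is the line along which they close (so a half turn about z gives the same grasp; the last joint's range is limited). The gripper opens to 85 mm and grips with 20 to 120 N. Pads are 22 mm wide; open, the fingers measure 114 mm over their backs; the gripper's body (76 mm by 85 mm) begins 54 mm behind the grasp point. The pads swing forward as they close: fully open they stand 13 mm farther back than shut.
Start: joints at [1.014, 0.15, 1.437, -0, 1.554, -0.134], TCP at [0.236, 0.524, 0.231] pointing down, gripper open.
Joint ranges: [-2.8, 2.8], [-0.68, 2.1], [0.12, 2.68], [-1.39, 4.53], [0.16, 2.79], [-2.81, 2.81]. Speed limits (rad/s): [1.89, 1.89, 2.22, 3.01, 3.01, 3.01].

INTERFACE

Orientations are given as a unit quaternion [w, x, y, z].
In Python, from plant import get_state, camera, job_done gives the robot as it stands.
- The arm moves only by the tool play_rows, never from a script. Its argument "series" is a list of rows, each a list of 6 numbers: the shift along the world's x, y, z in m, then the turn, a rotation vector about the world's x, y, z in rad. In form: [[dx, dy, dz, wx, wy, wz], ...]. A call has 1 to 20 rows; each row shifts and turns the commanded pose from where the row before left it; what a row does not reach is not made up. A row lasts 1/8 s, in which the tool goes at most 62.5 mm and 10.7 degrees, less where a joint would pass 70% of its speed; a pose out of reach is approached as far as the arm can. A call is refused whole if a number of a shift passes 0.0625 or a number of a turn 0.188, either way. A call with a gripper value outside its range is refused whole. "jaw" is the closure, from 0 (fully open) to 1 (shut), set as the call begins (left out, the last holds). The fingers move at their own pace and stop on an object; the grip force is fixed at half the most. Time passes only in rows, so rows that do not move let the fingers close. It gives the time, the measured TCP pose, the force, the opening and the grip force at its end, in the units of the state.
- get_state(): the state, without advancing time (a new reading comes with each control period).
- camera(name): name is "side" or "top" or "wrist"; returns a dict with "image" (480x640x3 uint8, red, green, blue), "depth" (480x640 float32, m along the optical axis (not along the pixel's ray), 0 where there is no reading), "camera_matrix" (3x3 intrinsics, pixels), "R" (3x3) and "t" (3): a world point X has camera coordinates R X + t. Camera axes: x right, y down, z forward; pixel columns grow to the right and rows downward; lengths in m; the calibration is good to about 2 mm. A picture is of the moment at which its call begins.
- job_done(): hands the job in; it is judged then, once.
The state is a dict: "time": time; "joint_pos": joint angles; "qvel": joint speeds; "joint_torque": joint torques, N m; "tcp_pos": TCP position; "tcp_rot": TCP orientation; "force": force on the tool from outside, world axes, zero at the start; "moment": the same for the moment, N m; "opening": finger opening in m; "finger_force": force on a finger pad.
Only numpy, scipy, OpenCV 4.12 (cv2) and the standard library are available. Lean on these libraries where they do the work, as an engineer would, in place of code of your own. Each camera call takes 0.05 s, during which the arm holds its last target. There are 200 camera calls.

TASK

Lay out the spacers for a new tray rack on the base board: hook the tape measure over the board's short edge on the robot's right, back the case straight along the board until its front end has just passed the scribed line (by no more than a thumb's width), stand it there and press its thumb lock fully down. Then take every square spacer bar out of the sorting bin and set each one flat on the board beside a black mark of its own on the blade, on the side of the blade away from the robot, centred on the mark, square to the blade and with its end close to the blade (about 1 cm or less) without lying on it. Leave the tape hooked, drawn out and locked, and leave everything else as it is.

Things in the scene. Friction and masses are not known exactly. Their poses are not given: they have to be found in the camera images.
- board: Birch plywood base board lying fixed on the table, 180 x 360 x 15 mm. Origin: centre of its underside; its local y runs along its 360 mm length, local z up. The edge to hook on is the short edge at local y = -180 mm (towards the robot's right).
- board_line (a point): Middle of the thin dark line scribed right across the board, 215 mm from the hooking edge, on the top face (board axes).
- board_edge (a point): Middle of the top of the board's right-hand short edge, the edge to hook on (board axes).
- coaster: Smooth basalt-grey tile coaster, fixed flat on the table, 90 x 90 x 10 mm, on which the tape measure stands at the start with its hook hanging clear past the coaster's edge. Origin: centre of its underside.
- tape: Case of the tape measure, loose, standing upright: 75 mm long (local x), 36 mm wide (local y, grasp it across this), 48 mm high, about 0.5 kg, rubber underside. Origin: centre of its underside; local +x points out of the nose, the way the blade comes out. Unlocked, the spring draws the blade in with 1.2 to 2 N; the case's own weight and rubber foot hold it against that once it stands on the board.
- tape_nose (a point): Bottom of the middle of the case's front face, where the blade comes out (37.5 mm along local x of the tape, at its underside; tape axes).
- blade (a joint): How far the blade is drawn out of the case, m: 0 wound in, 0.245 the end of its travel. The blade is 19 mm wide, 6 to 8 mm above the case's underside.
- hook (a point): Middle of the inner face of the steel hook at the end of the blade, 3 mm below the case's underside and 2 mm ahead of the nose when wound in (tape axes). The hook is 2 mm thick, 19 mm wide and reaches 7.5 mm below the case's underside; polished, low friction.
- lock (a joint): Thumb lock on top of the case: 0 = up (free), 0.005 = fully down (locked). It moves straight down, needs 3 to 9 N and stays where it is left; down, a sprung ball catches between teeth of the spool and holds the blade, which then gives no more than a few mm.
- lock_top (a point): Centre of the top of the thumb lock (18 x 14 mm pad on the middle of the case's top), 56 mm above the case's underside when up.
- bin: Low plywood sorting bin, fixed, 270 (local x) x 200 (local y) x 16 mm, floor and walls 5 mm thick, six compartments 3 x 2 (about 83 x 92 mm each) centred at local x -88, 0, 88 and y -49, 49 mm. Origin: centre of its underside. Its walls rise 11 mm above its floor.
- wood_ring: Turned wooden ring, 44 mm across, 12 mm thick, in the bin; not wanted, stays there.
- knob_piece: Turned wooden knob piece, 32 mm across, 30 mm high, in the bin; not wanted, stays there.
- suction_toy: Pink silicone suction toy, 56 mm across, 58 mm high; leave alone.
- pencil_pot: White ceramic pot, 72 mm across, 90 mm high; leave alone.
- loose_piece: Loose wooden jigsaw piece, about 65 x 40 x 10 mm, on the table; leave alone.
- mark1 (a point): Centre of broad black mark 1 of 4 across the blade (6 mm wide), counted from the hook, on the blade's top (tape axes: x along the blade). 30 mm behind the inner face of the hook. With the tape hooked, local +y points away from the robot.
- spacer1: Square birch spacer bar, 60 x 24 x 24 mm with a dark saw kerf all round its middle, about 35 g, in a bin compartment at the start; may be absent. Origin: its centre; local x along its length; any long side may be up.
- mark2 (a point): Centre of broad black mark 2 of 4 across the blade (6 mm wide), counted from the hook, on the blade's top (tape axes: x along the blade). It comes out of the case only as the blade is drawn; the four marks are spread evenly, a quarter of the drawn length apart (about 57 mm).
- spacer2: Square birch spacer bar, 60 x 24 x 24 mm with a dark saw kerf all round its middle, about 35 g, in a bin compartment at the start; may be absent. Origin: its centre; local x along its length; any long side may be up.
- mark3 (a point): Centre of broad black mark 3 of 4 across the blade (6 mm wide), counted from the hook, on the blade's top (tape axes: x along the blade). It comes out of the case only as the blade is drawn; the four marks are spread evenly, a quarter of the drawn length apart (about 57 mm).
- spacer3: Square birch spacer bar, 60 x 24 x 24 mm with a dark saw kerf all round its middle, about 35 g, in a bin compartment at the start; may be absent. Origin: its centre; local x along its length; any long side may be up.
- mark4 (a point): Centre of broad black mark 4 of 4 across the blade (6 mm wide), counted from the hook, on the blade's top (tape axes: x along the blade). It comes out of the case only as the blade is drawn; the four marks are spread evenly, a quarter of the drawn length apart (about 57 mm).
- spacer4: Square birch spacer bar, 60 x 24 x 24 mm with a dark saw kerf all round its middle, about 35 g, in a bin compartment at the start; may be absent. Origin: its centre; local x along its length; any long side may be up.

How it is judged:
By the outcome, as a careful person would: the job done as asked, in the order asked, and still so for the second after the job is handed in, with the robot touching nothing.
Of spacer1, spacer2, spacer3, spacer4 only 3 to 4 are there at a start; the rules pass over those that are not, and their reading is None.
At some moment in a run one of spacer1, spacer2, spacer3, spacer4 may be knocked a few centimetres aside while the robot is not near it.
Once in a run the grip may slacken for a moment while it holds something.
It also fails if it takes over 210 s, if anything falls off the work surface, if the arm or the gripper's body presses on something with over 40 N, if the wrist force passes 120 N, or if a joint passes its speed limit or range.

## Working session

There is one attempt and no reset: what is moved stays moved. The work goes in short steps, Python scripts to look and compute and a tool call to move; the robot and the scene stay as the last step left them, time stands still between calls to the robot, and variables do not carry over. Pictures are saved under pics/ and viewed, at most 17 in all, crops included, and the job is handed in when it is done.

Besides the shell and the picture viewer there is one more tool, called as name([rows], argument=value, ...), one row to a line, values as JSON. play_rows: Moves the arm, as the interface text tells. Its arguments: {"type":"object","properties":{"series":{"type":"array","items":{"type":"array","items":{"type":"number"}}},"jaw":{"type":"number"}},"required":["series"]}

```bash
mkdir -p pics; cat > h.py <<'E'
import numpy as np, cv2
from plant import get_state, camera, job_done
def shot(n, f=None):
    c=camera(n)
    np.savez('last_%s.npz'%n, **c)
    if f: cv2.imwrite('pics/'+f, c['image'][:,:,::-1])
    return c
def load(n): return dict(np.load('last_%s.npz'%n))
def ray(c,u,v,z):
    K=c['camera_matrix'];R=c['R'];t=c['t']
    d=R.T@np.linalg.solve(K,np.array([u,v,1.]));o=-R.T@t
    return o+d*(z-o[2])/d[2]
def cloud(c):
    K=c['camera_matrix'];v,u=np.mgrid[0:480,0:640];d=c['depth']
    p=np.stack([(u-K[0,2])/K[0,0]*d,(v-K[1,2])/K[1,1]*d,d],-1)
    return (p-c['t'])@c['R']
def proj(c,X):
    p=c['R']@np.array(X)+c['t'];q=c['camera_matrix']@p;return q[:2]/q[2]
E
python3 - <<'E'
from h import *
for n in('top','side'):
    c=shot(n,n+'0.png');print(n,c['camera_matrix'].tolist(),(-c['R'].T@c['t']).round(3),c['R'].round(2).tolist())
print(get_state())
E
```

```text
top [[513.5940165929443, 0.0, 318.4396398537099], [0.0, 513.5940165929443, 240.16998531693014], [0.0, 0.0, 1.0]] [ 0.384 -0.056  1.3  ] [[-0.01, -1.0, -0.02], [-0.99, 0.02, -0.15], [0.15, 0.02, -0.99]]
side [[568.7442010238219, 0.0, 324.14268582483237], [0.0, 568.7442010238219, 240.82536962838043], [0.0, 0.0, 1.0]] [0.451 0.962 0.716] [[-1.0, -0.09, -0.01], [-0.04, 0.53, -0.84], [0.09, -0.84, -0.54]]
{'time': 0.1, 'joint_pos': array([ 1.01400912e+00,  1.50909785e-01,  1.43794120e+00, -2.66223429e-05,
        1.55378653e+00, -1.33996868e-01]), 'qvel': array([-0.00014108, -0.00223291, -0.00162869, -0.00150388, -0.00142896,
       -0.00086084]), 'joint_torque': array([ 5.46630617e-03, -7.14382839e+01, -5.71799183e+01, -3.39100561e-04,
        7.07760220e-03,  4.65555829e-06]), 'tcp_pos': array([0.23583639, 0.52417536, 0.23076358]), 'tcp_rot': array([-1.64353597e-04,  2.09823959e-01,  9.77739041e-01, -4.96082484e-04]), 'force': array([0.00166482, 0.84782218, 0.5870431 ]), 'moment': array([-0.00759329,  0.0136104 , -0.01811378]), 'finger_force': 0.0, 'opening': 0.08517841455155026}
```

View pics/top0.png

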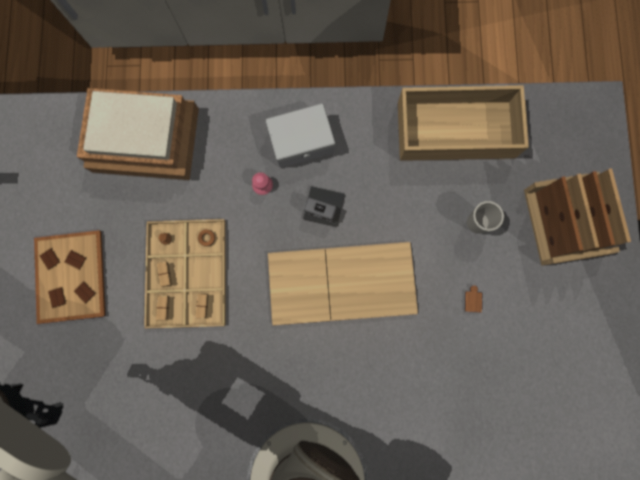

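View pics/side0.png

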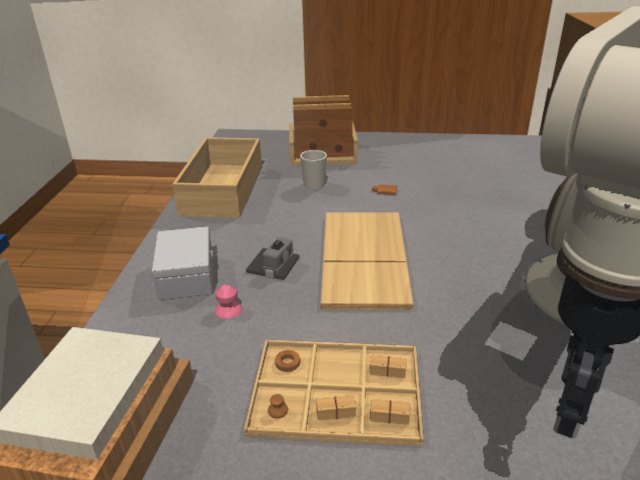

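The top view shows the board at (268–416, 242–325), with the line at column 328. The tape is at (320,207) on the coaster, and the bin is at (146–226, 220–327). There are three spacers, at (163,273), (163,307) and (201,306). Next I'll measure the board and tape.

```bash
python3 - <<'E'
from h import *
c=load('top');P=cloud(c);im=c['image']
hsv=cv2.cvtColor(im,cv2.COLOR_RGB2HSV)
m=((hsv[:,:,1]>60)&(hsv[:,:,2]>80)).astype(np.uint8)
m[:, :240]=0;m[:, 440:]=0;m[:230]=0;m[340:]=0
cs=max(cv2.findContours(m,0,2)[0],key=cv2.contourArea)
b=cv2.boxPoints(cv2.minAreaRect(cs));Q=np.array([ray(c,u,v,.015) for u,v in b]);print(b,Q.round(4))
for i in range(4):print(np.linalg.norm(Q[i]-Q[i-1]))
# bin
m=((hsv[:,:,1]>60)&(hsv[:,:,2]>80)).astype(np.uint8);m[:, :130]=0;m[:,240:]=0;m[:210]=0;m[340:]=0
cs=max(cv2.findContours(m,0,2)[0],key=cv2.contourArea)
b=cv2.boxPoints(cv2.minAreaRect(cs));Q=np.array([ray(c,u,v,.016) for u,v in b]);print('bin',b,Q.round(4))
# tape
r=P[180:232,296:350];z=r[...,2]
print('z',np.unique(np.round(z[z>.03],3))[-5:])
k=(z>.035)&(z<.06);v,u=np.nonzero(k);print(len(u))
print(cv2.minAreaRect(r[k][:,:2].astype(np.float32)*1000),r[k].mean(0))
k=(z>.051);print(r[k].mean(0),k.sum())
big=cv2.resize(im[170:245,280:380],None,fx=7,fy=7,interpolation=cv2.INTER_CUBIC)
s=load('side')['image'];big2=cv2.resize(s[220:295,235:335],None,fx=7,fy=7,interpolation=cv2.INTER_CUBIC)
o=np.vstack([big,big2]);o=cv2.resize(o,None,fx=.56,fy=.56);cv2.imwrite('pics/tape0.png',np.clip(o[:,:,::-1].astype(float)*1.6,0,255))
E
```

```text
[[265.84915 252.32558]
 [412.04782 240.85902]
 [417.7811  313.95837]
 [271.58243 325.42493]] [[ 0.5515  0.0979  0.015 ]
 [ 0.5746 -0.2717  0.015 ]
 [ 0.3919 -0.2782  0.015 ]
 [ 0.369   0.0834  0.015 ]]
0.18309919610840897
0.37028281517962197
0.18280722763069382
0.3623746585519856
bin [[144. 219.]
 [225. 219.]
 [225. 328.]
 [144. 328.]] [[0.6425 0.4107 0.016 ]
 [0.6389 0.2025 0.016 ]
 [0.3643 0.1988 0.016 ]
 [0.367  0.4004 0.016 ]]
z [0.068 0.069 0.07  0.071 1.3  ]
388
((654.2372436523438, -39.94364929199219), (75.73113250732422, 37.83123779296875), 70.28003692626953) [ 0.65209808 -0.03957496  0.05456761]
[ 0.64360261 -0.04071334  0.10244795] 444[ WARN:0@0.171] global loadsave.cpp:1063 imwrite_ Unsupported depth image for selected encoder is fallbacked to CV_8U.
```

View pics/tape0.png

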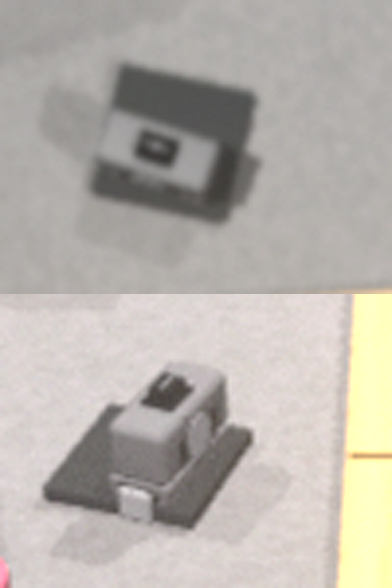

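The side view shows the hook on the case's +y end. So the nose points to +y and the tape has to be turned about 160°. I'm moving over the tape for a wrist view.

play_rows([
  [0.024,-0.035,0,0,0,-0.09],
  [0.024,-0.035,0,0,0,-0.09],
  [0.024,-0.035,0,0,0,-0.09],
  [0.024,-0.035,0,0,0,-0.09],
  [0.024,-0.035,0,0,0,-0.09],
  [0.024,-0.035,0,0,0,-0.09],
  [0.024,-0.035,0,0,0,-0.09],
  [0.024,-0.035,0,0,0,-0.09],
  [0.024,-0.035,0,0,0,-0.09],
  [0.024,-0.035,0,0,0,-0.09],
  [0.024,-0.035,0,0,0,-0.09],
  [0.024,-0.035,0,0,0,-0.09],
  [0.024,-0.035,0,0,0,-0.09],
  [0.024,-0.035,0,0,0,-0.09],
  [0.024,-0.035,0,0,0,-0.09],
  [0.024,-0.035,0,0,0,-0.09],
  [0,0,0,0,0,0],
  [0,0,0,0,0,0],
])

```text
time: 2.35
tcp_pos: [0.6197, -0.0354, 0.2309]
tcp_rot: [-0.0, 0.802, 0.597, -0.0]
force: [0.4, -0.2, 0.7]
opening: 0.0854
finger_force: 0.0
```

```bash
cat >> h.py <<'E'
def yaw(s=None):
    from scipy.spatial.transform import Rotation as Ro
    s=s or get_state();w,x,y,z=s['tcp_rot'];M=Ro.from_quat([x,y,z,w]).as_matrix()
    return np.degrees(np.arctan2(M[1,1],M[0,1])),M[:,2]
E
python3 - <<'E'
from h import *
c=shot('wrist','w1.png');print((-c['R'].T@c['t']).round(3),c['R'].round(2).tolist())
s=get_state();print(s['tcp_pos'],yaw(s),s['joint_pos'],s['time'])
E
```

```text
[0.64  0.028 0.374] [[0.96, -0.29, -0.0], [-0.28, -0.92, 0.26], [-0.08, -0.25, -0.96]]
[ 0.61958591 -0.03506556  0.23116157] (np.float64(-16.670007735793124), array([-4.41657935e-04,  2.67042033e-04, -9.99999867e-01])) [-1.80704667e-01  2.46102470e-01  1.32397725e+00  1.83317992e-04
  1.57199539e+00  1.10242062e-01] 2.4
```

View pics/w1.png

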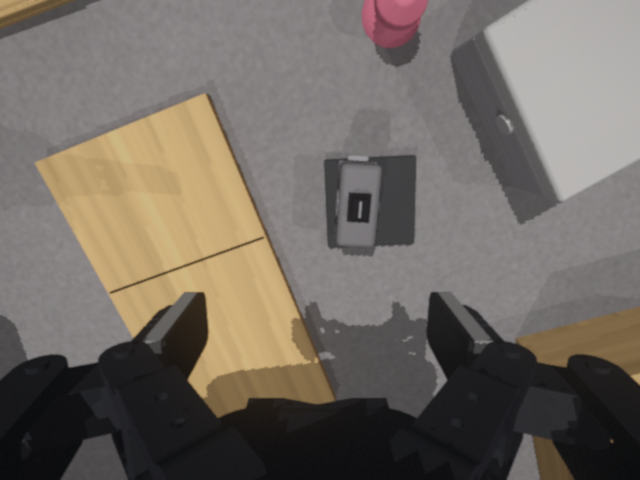

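The wrist view shows the tape at (359,205) with its hook at (358,158). The board's left end has corners at (38,162) and (208,94), and the line ends at (111,292) and (263,238). Now I'll fit precise values.

```bash
python3 - <<'E'
from h import *
c=load('wrist');P=cloud(c);im=c['image']
r=P[145:260,325:395];z=r[...,2];k=(z>.052)&(z<.062)
a=cv2.minAreaRect(r[k][:,:2].astype(np.float32)*1000);print(a,np.median(r[k][:,2]))
k=(z>.062)&(z<.075);print('lock',r[k].mean(0),k.sum())
g=cv2.cvtColor(im,cv2.COLOR_RGB2GRAY)
k=g[150:172,335:385]>150;v,u=np.nonzero(k);print('hook px',u.mean()+335,v.mean()+150,u.min()+335,u.max()+335,k.sum(),ray(c,u.mean()+335,v.mean()+150,.016))
hsv=cv2.cvtColor(im,cv2.COLOR_RGB2HSV)
for u,v in[(38,162),(208,94),(111,292),(263,238)]:print(ray(c,u,v,.015),P[v+3,u+3 if u<150 else u-4])
print('top line',[ray(load('top'),327,249,.015),ray(load('top'),330,321,.015)])
t=load('top');
for u,v in[(268,253.5),(411,242),(417,314.5),(272,325)]:print(ray(t,u,v,.015))
E
```

```text
((656.661865234375, -40.65496826171875), (74.77245330810547, 35.88677978515625), 70.24201202392578) 0.056933833891008326
lock [ 0.65649294 -0.04030626  0.06595878] 356
hook px 357.3333333333333 157.5 350 365 24 [ 0.66989698 -0.00276579  0.016     ]
[0.37539381 0.08113726 0.015     ] [0.3769508  0.07772552 0.01520792]
[0.55389875 0.09144812 0.015     ] [0.54974294 0.08988875 0.01617024]
[ 0.38452818 -0.06260971  0.015     ] [ 0.38648661 -0.06652436  0.01555197]
[ 0.55765436 -0.05262342  0.015     ] [ 0.5525952  -0.05458549  0.01442901]
top line [array([ 0.55742057, -0.05677845,  0.015     ]), array([ 0.37776052, -0.06122917,  0.015     ])]
[0.54840272 0.09245312 0.015     ]
[ 0.57174688 -0.26890236  0.015     ]
[ 0.39062653 -0.27624057  0.015     ]
[0.36998017 0.08239158 0.015     ]
```

play_rows([
  [0.0185,-0.0027,-0.02,0,0,-0.027],
  [0.0185,-0.0027,-0.02,0,0,-0.027],
  [0,0,-0.035,0,0,0],
  [0,0,-0.035,0,0,0],
  [0,0,-0.035,0,0,0],
  [0,0,-0.035,0,0,0],
  [0,0,-0.02,0,0,0],
  [0,0,-0.011,0,0,0],
  [0,0,0,0,0,0],
  [0,0,0,0,0,0],
])

```text
time: 3.65
tcp_pos: [0.6575, -0.0411, 0.0215]
tcp_rot: [0.001, 0.818, 0.575, 0.001]
force: [0.7, 0.4, 0.2]
opening: 0.0851
finger_force: 0.0
```

play_rows([
  [0,0,0,0,0,0],
  [0,0,0,0,0,0],
  [0,0,0,0,0,0],
  [0,0,0,0,0,0],
  [0,0,0,0,0,0],
  [0,0,0,0,0,0],
], jaw=1)

```text
time: 4.4
tcp_pos: [0.657, -0.041, 0.0207]
tcp_rot: [0.0, 0.818, 0.575, 0.0]
force: [-1.9, 1.6, 4.7]
opening: 0.0355
finger_force: 61.5
```

play_rows([
  [0,0,0.01,0,0,0],
  [0,0,0.02,0,0,0],
  [0,0,0.025,0,0,0],
  [0,0,0.025,0,0,0],
])

```text
time: 4.9
tcp_pos: [0.657, -0.0412, 0.1023]
tcp_rot: [0.0, 0.818, 0.575, 0.0]
force: [-0.5, -1.0, -6.1]
opening: 0.0352
finger_force: 60.7
```

play_rows([
  [-0.0095,-0.01,0,0,0,-0.137],
  [-0.0095,-0.01,0,0,0,-0.137],
  [-0.0095,-0.01,0,0,0,-0.137],
  [-0.0095,-0.01,0,0,0,-0.137],
  [-0.0095,-0.01,0,0,0,-0.137],
  [-0.0095,-0.01,0,0,0,-0.137],
  [-0.0095,-0.01,0,0,0,-0.137],
  [-0.0095,-0.01,0,0,0,-0.137],
  [-0.0095,-0.01,0,0,0,-0.137],
  [-0.0095,-0.01,0,0,0,-0.137],
  [-0.0095,-0.01,0,0,0,-0.137],
  [-0.0095,-0.01,0,0,0,-0.137],
  [-0.0095,-0.01,0,0,0,-0.137],
  [-0.0095,-0.01,0,0,0,-0.137],
  [-0.0095,-0.01,0,0,0,-0.137],
  [-0.0095,-0.01,0,0,0,-0.137],
  [-0.0095,-0.01,0,0,0,-0.137],
  [-0.0095,-0.01,0,0,0,-0.137],
  [-0.0095,-0.01,0,0,0,-0.137],
  [-0.0095,-0.01,0,0,0,-0.137],
])

```text
time: 7.4
tcp_pos: [0.4668, -0.2416, 0.1016]
tcp_rot: [-0.0, 0.725, -0.689, 0.001]
force: [1.1, -0.7, -5.9]
opening: 0.0354
finger_force: 60.9
```

```bash
python3 - <<'E'
from h import *
c=shot('wrist','w2.png');print((-c['R'].T@c['t']).round(3))
s=get_state();print(s['tcp_pos'],yaw(s),s['joint_pos'],s['time'],s['opening'])
E
```

```text
[ 0.471 -0.308  0.244]
[ 0.46590032 -0.24253168  0.10157054] (np.float64(-177.5249204665438), array([ 5.50180893e-04, -1.30203212e-03, -9.99999001e-01])) [-6.26252718e-01  1.27635756e-01  1.73287816e+00 -7.64606798e-04
  1.27986991e+00  2.47236085e+00] 7.45 0.03544813393242966
```

View pics/w2.png

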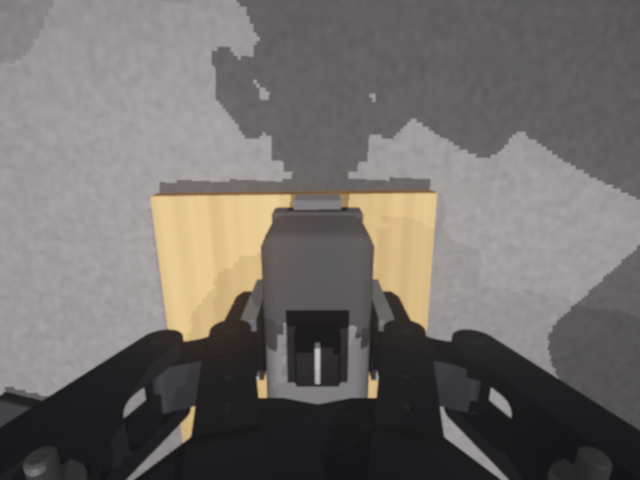

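The board's right edge runs from (153,196) to (435,192), with the hook just at it. Now I'll work out the positions.

```bash
python3 - <<'E'
from h import *
c=load('wrist');P=cloud(c)
a=ray(c,153,196,.015);b=ray(c,435,192,.015);print(a,b,np.linalg.norm(a-b),P[200,160],P[197,425]);d=a-b
print('edge yaw',np.degrees(np.arctan2(d[1],d[0])),'mid',(a+b)/2)
# left edge of board
a2=ray(c,167,330,.015);d2=a-a2;print('long',np.degrees(np.arctan2(d2[1],d2[0])))
im=c['image'][190:215,285:350];g=cv2.cvtColor(im,cv2.COLOR_RGB2GRAY);hs=cv2.cvtColor(im,cv2.COLOR_RGB2HSV)
k=(hs[...,1]<40)&(P[190:215,285:350,2]>.06);print(P[190:215,285:350][k][:, :].min(0),P[190:215,285:350][k].max(0))
E
```

```text
[ 0.57190172 -0.26602353  0.015     ] [ 0.3952565 -0.2775813  0.015    ] 0.17702292323585542 [ 0.56814494 -0.26347464  0.01385906] [ 0.40105039 -0.27409372  0.01481702]
edge yaw 3.7434856316276965 mid [ 0.48357911 -0.27180241  0.015     ]
long -87.88023247923373
[ 0.45622621 -0.30837895  0.08482098] [ 0.48224693 -0.2778155   0.244356  ]
```

play_rows([
  [0,0.001,-0.02,0,0,0.007],
  [0,0.001,-0.02,0,0,0.007],
  [0,0,-0.015,0,0,0],
  [0,0,-0.01,0,0,0],
  [0,0,-0.006,0,0,0],
  [0,0,-0.004,0,0,0],
  [0,0,-0.001,0,0,0],
  [0,0,0,0,0,0],
  [0,0,0,0,0,0],
])

```text
time: 8.57
tcp_pos: [0.4672, -0.2392, 0.0257]
tcp_rot: [-0.0, 0.731, -0.682, 0.0]
force: [-6.9, 5.7, 13.5]
opening: 0.035
finger_force: 63.4
```

play_rows([
  [0,0,0.001,0,0,0],
  [0,0,0,0,0,0],
  [0,0,0,0,0,0],
  [0,0,0,0,0,0],
  [0,0,0,0,0,0],
], jaw=0)

```text
time: 9.2
tcp_pos: [0.4669, -0.2391, 0.0252]
tcp_rot: [-0.0, 0.731, -0.682, 0.0]
force: [0.4, -0.2, -0.3]
opening: 0.0854
finger_force: 0.0
```

play_rows([
  [0,0,0.03,0,0,0],
  [0,0,0.035,0,0,0],
  [0,0,0.03,0,0,0],
  [0,0,0.03,0,0,0],
  [0,0,0,0,0,0],
])

```text
time: 9.82
tcp_pos: [0.4677, -0.2396, 0.1524]
tcp_rot: [-0.0, 0.731, -0.682, 0.002]
force: [0.1, -0.0, -0.6]
opening: 0.0854
finger_force: 0.0
```

```bash
python3 - <<'E'
from h import *
c=shot('wrist');cv2.imwrite('pics/w3.png',c['image'][60:420,80:560,::-1])
s=get_state();print(s['tcp_pos'],yaw(s)[0],s['time'])
P=cloud(c);r=P[60:470,80:560];z=r[...,2];k=(z>.059)&(z<.066);k[:,:150]&=False;k[:,330:]=False
v,u=np.nonzero(k);print(k.sum(),u.min(),u.max(),v.min(),v.max(),cv2.minAreaRect(r[k][:,:2].astype(np.float32)*1000),np.median(r[k][:,2]))
k=(z>.068)&(z<.075);k[:,:150]&=False;k[:,330:]=False;print(r[k].mean(0))
E
```

```text
[ 0.46719603 -0.23925692  0.1508518 ] -176.0132816149423 9.875
4793 212 265 123 230 ((467.5220947265625, -239.92459106445312), (34.90705871582031, 74.05986022949219), 4.118252277374268) 0.061957265946051145
[ 0.46761582 -0.23998521  0.07114012]
```

View pics/w3.png

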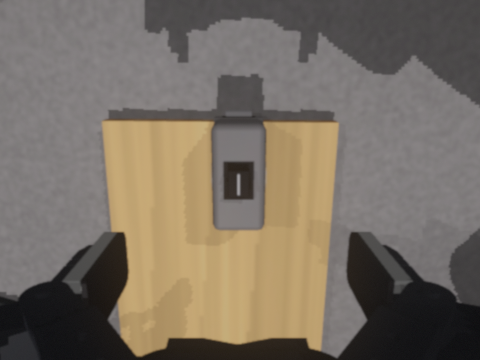

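The case stands level on the board, with its front just over the edge (crop row about 121). I'll refine the edge and the board yaw by line fitting on the board mask.

```bash
python3 - <<'E'
from h import *
c=load('wrist');h=cv2.cvtColor(c['image'],cv2.COLOR_RGB2HSV);m=(h[...,1]>60)
E=[]
for u in list(range(190,285,4))+list(range(350,410,4)):
    v=np.nonzero(m[150:230,u])[0]
    if len(v):E.append(ray(c,u,150+v[0]+1.0,.015)) 
def fit(E):
    E=np.array(E)[:,:2].astype(np.float32);l=cv2.fitLine(E,cv2.DIST_HUBER,0,.001,.001).ravel();return np.degrees(np.arctan2(l[1],l[0])),l[2:]
print('edge',fit(E))
L=[];R=[]
for v in range(190,285,4):
    u=np.nonzero(m[v,150:450])[0]+150;L.append(ray(c,u[0],v,.015));R.append(ray(c,u[-1],v,.015))
print('L',fit(L),'R',fit(R),L[0],R[0])
E
```

```text
edge (np.float32(3.6450639), array([ 0.49105406, -0.27179176], dtype=float32))
L (np.float32(-86.489334), array([ 0.5710763 , -0.22106187], dtype=float32)) R (np.float32(-86.53524), array([ 0.3916279 , -0.23370007], dtype=float32)) [ 0.57359564 -0.25867057  0.015     ] [ 0.39359042 -0.27127994  0.015     ]
```

play_rows([
  [0,0,0,0,0,0.157],
  [0,0,0,0,0,0.157],
  [0,0,0,0,0,0.157],
  [0,0,0,0,0,0.157],
  [0,0,0,0,0,0.157],
  [0,0,0,0,0,0.157],
  [0,0,0,0,0,0.157],
  [0,0,0,0,0,0.157],
  [0,0,0,0,0,0.157],
  [0,0,0,0,0,0.157],
  [0,0,0,0,0,0.157],
  [0,0,0,0,0,0.157],
  [0,0,0,0,0,0.157],
  [0,0,0,0,0,0.157],
  [0,0,0,0,0,0.157],
  [0,0,0,0,0,0.157],
  [0,0,0,0,0,0.157],
  [0,0,0,0,0,0.157],
  [0,0,0,0,0,0.157],
  [0,0,0,0,0,0.157],
])

```text
time: 12.38
tcp_pos: [0.4665, -0.2388, 0.149]
tcp_rot: [-0.001, 0.681, 0.732, -0.0]
force: [0.7, 0.0, -0.4]
opening: 0.0853
finger_force: 0.0
```

play_rows([
  [0,0,-0.03,0,0,0],
  [0,0,-0.03,0,0,0],
  [0,0,-0.03,0,0,0],
  [0,0,-0.022,0,0,0],
  [0,0,-0.012,0,0,0],
  [0,0,0,0,0,0],
])

```text
time: 13.12
tcp_pos: [0.4665, -0.2388, 0.0254]
tcp_rot: [-0.001, 0.683, 0.731, -0.0]
force: [-0.2, 0.6, 0.2]
opening: 0.0855
finger_force: 0.0
```

play_rows([
  [0,0,0,0,0,0],
  [0,0,0,0,0,0],
  [0,0,0,0,0,0],
  [0,0,0,0,0,0],
  [0,0,0,0,0,0],
  [0,0,0,0,0,0],
], jaw=1)

```text
time: 13.88
tcp_pos: [0.4673, -0.2393, 0.027]
tcp_rot: [0.001, 0.683, 0.731, 0.0]
force: [-0.5, 0.8, 6.5]
opening: 0.0357
finger_force: 60.8
```

```bash
python3 - <<'E'
from h import *
s=get_state();print(s['tcp_pos'],yaw(s),s['joint_pos'],s['force'],s['time'])
E
```

```text
[ 0.467271   -0.23928176  0.02699129] (np.float64(3.8951271016373537), array([ 8.55930145e-04, -6.41052340e-04, -9.99999428e-01])) [-6.20072282e-01  2.07716650e-01  1.80767401e+00 -2.69702234e-05
  1.12513289e+00 -6.88043179e-01] [-0.5478862   0.76865355  6.46473088] 13.875
```

play_rows([
  [0,0,0.001,0,0,-0.007],
  [-0.0006,0.01,0,0,0,0],
  [-0.0007,0.012,0,0,0,0],
  [-0.0007,0.012,0,0,0,0],
  [-0.0007,0.012,0,0,0,0],
  [-0.0007,0.012,0,0,0,0],
  [-0.0007,0.012,0,0,0,0],
  [-0.0008,0.012,0,0,0,0],
  [-0.0008,0.012,0,0,0,0],
  [-0.0007,0.012,0,0,0,0],
  [-0.0007,0.012,0,0,0,0],
  [-0.0007,0.012,0,0,0,0],
  [-0.0007,0.012,0,0,0,0],
  [-0.0007,0.012,0,0,0,0],
  [-0.0007,0.012,0,0,0,0],
  [-0.0007,0.012,0,0,0,0],
  [-0.0008,0.012,0,0,0,0],
  [-0.0008,0.012,0,0,0,0],
  [-0.0007,0.012,0,0,0,0],
  [-0.0004,0.006,0,0,0,0],
])

```text
time: 16.38
tcp_pos: [0.4536, -0.0183, 0.0273]
tcp_rot: [-0.0, 0.685, 0.729, -0.0]
force: [-0.5, -1.4, -5.2]
opening: 0.0351
finger_force: 60.3
```

```bash
python3 - <<'E'
from h import *
c=shot('top')
s=get_state();print(s['tcp_pos'],yaw(s),s['force'],s['time'])
w=shot('wrist')
a=cv2.resize(c['image'][225:335,255:430],None,fx=3.6,fy=3.6,interpolation=cv2.INTER_CUBIC)
cv2.imwrite('pics/t4.png',a[:,:,::-1])
E
```

```text
[ 0.45350679 -0.01799648  0.02724331] (np.float64(3.5257382423516206), array([-2.14138869e-04,  2.57186562e-04, -9.99999944e-01])) [ 1.15537338 -1.21005101 -4.34372153] 16.425
```

View pics/t4.png

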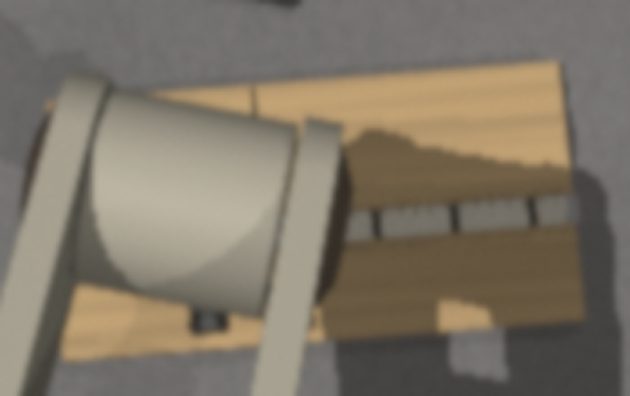

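play_rows([
  [-0.0002,0.003,0,0,0,0],
  [-0.0002,0.003,0,0,0,0],
  [0,0,-0.001,0,0,0],
  [0,0,-0.0008,0,0,0],
  [0,0,0,0,0,0],
])

```text
time: 17.1
tcp_pos: [0.4534, -0.0129, 0.0269]
tcp_rot: [0.0, 0.685, 0.728, 0.0]
force: [-13.2, 4.3, 28.2]
opening: 0.0352
finger_force: 64.7
```

play_rows([
  [0,0,0,0,0,0],
  [0,0,0,0,0,0],
  [0,0,0,0,0,0],
  [0,0,0,0,0,0],
  [0,0,0,0,0,0],
], jaw=0)

```text
time: 17.73
tcp_pos: [0.4532, -0.0131, 0.0254]
tcp_rot: [-0.0, 0.685, 0.728, -0.0]
force: [-0.6, 0.5, 0.4]
opening: 0.0852
finger_force: 0.0
```

play_rows([
  [0,0,0.03,0,0,0],
  [0,0,0.035,0,0,0],
  [0,0,0.03,0,0,0],
  [0,0,0.02,0,0,0],
  [0,0,0,0,0,0],
], jaw=1)

```text
time: 18.35
tcp_pos: [0.4538, -0.0132, 0.1416]
tcp_rot: [0.001, 0.685, 0.728, 0.001]
force: [0.4, -0.5, -0.3]
opening: -0.0003
finger_force: 0.0
```

```bash
python3 - <<'E'
from h import *
c=shot('wrist','w5.png')
s=get_state();print(s['tcp_pos'],yaw(s)[0],s['force'],s['time'],s['opening'])
P=cloud(c);z=P[...,2];k=(z>.068)&(z<.076)&(np.abs(P[...,0]-.453)<.03)&(np.abs(P[...,1]+.012)<.05);print('lock',P[k].mean(0),k.sum())
k=(z>.058)&(z<.066)&(np.abs(P[...,0]-.453)<.04)&(np.abs(P[...,1]+.012)<.06)
print(k.sum(),cv2.minAreaRect(P[k][:,:2].astype(np.float32)*1000))
E
```

```text
[ 0.45333374 -0.01307934  0.14045969] 3.496923053388352 [-0.09448146 -0.54727387  0.41777653] 18.4 -0.0001331431666551152
lock [ 0.45431748 -0.01279206  0.07108274] 664
4678 ((454.1378479003906, -10.688045501708984), (35.677860260009766, 69.77888488769531), 3.3777072429656982)
```

View pics/w5.png

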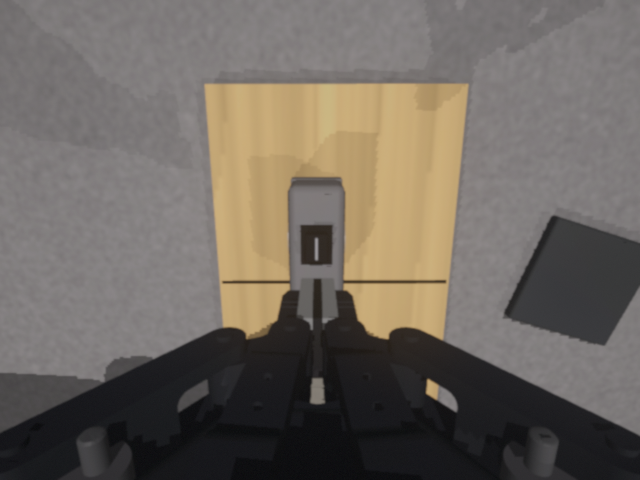

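The case stands with its nose just past the line, and the lock is at (317,245). Next I press the lock.

play_rows([
  [0.001,0,-0.03,0,0,0],
  [0,0,-0.025,0,0,0],
  [0,0,-0.011,0,0,0],
  [0,0,-0.002,0,0,0],
  [0,0,-0.002,0,0,0],
  [0,0,-0.002,0,0,0],
  [0,0,-0.002,0,0,0],
  [0,0,0,0,0,0],
])

```text
time: 19.4
tcp_pos: [0.4543, -0.0131, 0.0666]
tcp_rot: [0.0, 0.685, 0.728, 0.0]
force: [1.7, -0.4, 0.3]
opening: -0.0001
finger_force: 0.4
```

play_rows([
  [0,0,-0.001,0,0,0],
  [0,0,-0.001,0,0,0],
  [0,0,0,0,0,0],
])

```text
time: 19.77
tcp_pos: [0.4549, -0.0132, 0.0658]
tcp_rot: [0.001, 0.685, 0.728, 0.0]
force: [-5.4, 0.7, 22.9]
opening: -0.0002
finger_force: 11.3
```

play_rows([
  [0,0,0.03,0,0,0],
  [0,0,0.04,0,0,0],
  [0.002,0.02,0.04,0,0,0],
  [0.004,0.04,0.035,0,0,0],
  [0.006,0.045,0.015,0,0,0],
  [0.006,0.045,0,0,0,0],
  [0.006,0.045,0,0,0,0],
  [0.006,0.045,0,0,0,0],
  [0,0,0,0,0,0],
  [0,0,0,0,0,0],
], jaw=0)

```text
time: 21.02
tcp_pos: [0.484, 0.2267, 0.2241]
tcp_rot: [-0.0, 0.685, 0.729, -0.0]
force: [-0.1, -0.8, -0.7]
opening: 0.0852
finger_force: 0.0
```

```bash
python3 - <<'E'
from h import *
c=shot('wrist','w6.png');shot('top','t6.png')
s=get_state();print(s['tcp_pos'],yaw(s)[0],s['time'],s['opening'])
E
```

```text
[0.48423493 0.2261241  0.22447024] 3.4459712879242432 21.125 0.08534229073545525
```

View pics/w6.png

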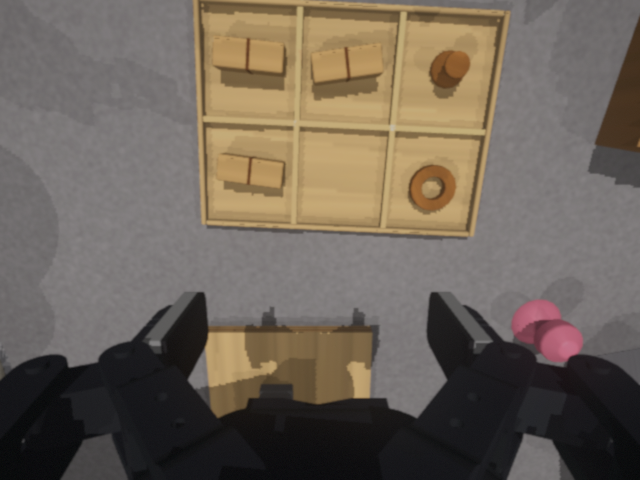

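Three spacers at (249,56), (347,63) and (250,171), all roughly along world x. The knob and ring are at the right. Now I'll measure the spacers, and the blade and marks from the top image.

```bash
cat > sp.py <<'E'
from h import *
def spacers(c,box):
    P=cloud(c);z=P[...,2];x0,y0,x1,y1=box
    k=np.zeros(z.shape,np.uint8);k[y0:y1,x0:x1]=1
    k&=((z>.021)&(z<.036)).astype(np.uint8)
    k=cv2.morphologyEx(k,cv2.MORPH_CLOSE,np.ones((5,5)))
    n,l,st,ce=cv2.connectedComponentsWithStats(k)
    for i in range(1,n):
        if st[i,4]<400:continue
        q=P[(l==i)&(z>.021)&(z<.036)]
        (cx,cy),(w,h),a=cv2.minAreaRect(q[:,:2].astype(np.float32)*1000)
        if w<h:w,h,a=h,w,a-90
        print('px',ce[i].round(),'c',round(cx/1e3,4),round(cy/1e3,4),'size',round(w),round(h),'ang',round(a,1),'z',q[:,2].mean().round(4))
E
python3 - <<'E'
from sp import *
c=load('wrist');spacers(c,(195,0,515,240))
t=load('top');a=cv2.resize(t['image'][225:335,255:430],None,fx=4,fy=4,interpolation=cv2.INTER_CUBIC)
P=cloud(t);k=(np.abs(P[...,2]-.064)<.004)&(np.abs(P[...,0]-.454)<.03)&(np.abs(P[...,1]+.012)<.05)
print('case',k.sum(),cv2.minAreaRect(P[k][:,:2].astype(np.float32)*1000))
k=(P[...,2]>.067)&(P[...,2]<.08)&(np.abs(P[...,0]-.454)<.03)&(np.abs(P[...,1]+.012)<.05);print('lock',k.sum(),P[k].mean(0) if k.any() else 0)
g=cv2.cvtColor(t['image'],cv2.COLOR_RGB2GRAY)
u0=proj(t,(.470,-.27,.022));u1=proj(t,(.4575,-.05,.022));print(u0,u1)
N=220;prof=[]
for i in range(N):
    y=-.05-.225*i/N; x=.4575+(-.05-y)*.0612
    u,v=proj(t,(x,y,.022));prof.append(cv2.getRectSubPix(g,(1,5),(float(u),float(v))).mean())
prof=np.array(prof);mi=[i for i in range(3,N-3) if prof[i]==prof[i-3:i+4].min() and prof[i]<prof.mean()-25]
print([(round(-.05-.225*i/N,4),round(prof[i])) for i in mi],prof.mean())
cv2.imwrite('pics/t6c.png',a[:,:,::-1])
E
```

```text
px [248.  55.] c 0.4186 0.3547 size 60 24 ang -2.1 z 0.0289
px [347.  63.] c 0.5024 0.3533 size 60 24 ang 11.2 z 0.0289
px [457.  65.] c 0.5937 0.3566 size 21 21 ang 4.5 z 0.0336
px [250. 171.] c 0.4212 0.2572 size 60 24 ang -4.6 z 0.029
case 331 ((452.0226745605469, -13.401844024658203), (35.052738189697266, 74.00605010986328), 2.671135902404785)
lock 12 [ 0.45023364 -0.01201994  0.06770864]
[413.58513174 282.16807821] [324.92856654 288.56194266]
[(-0.0602, 108), (-0.0776, 55), (-0.0909, 109), (-0.094, 109), (-0.095, 109), (-0.1032, 110), (-0.1042, 110), (-0.1052, 110), (-0.1144, 110), (-0.1155, 110), (-0.1175, 110), (-0.1318, 57), (-0.1482, 109), (-0.1492, 109), (-0.187, 90), (-0.2413, 97)] 138.2281818181818
```

View pics/t6c.png

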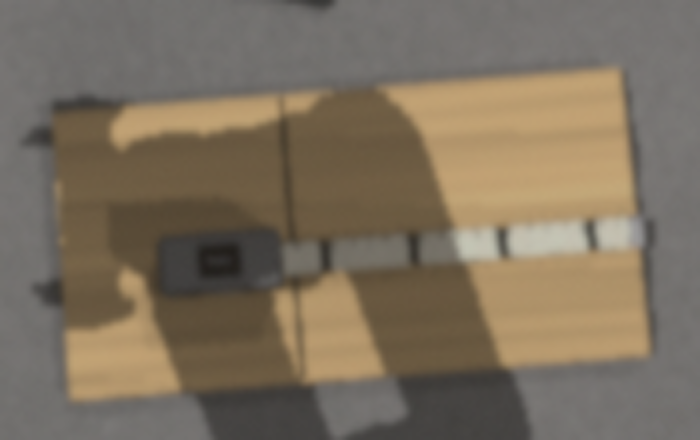

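Marks lie at y ≈ -0.078, -0.132, -0.187 and -0.241. The nose is about 8 mm past the line, and the lock reads low. Picking the spacer at (0.421, 0.257) first.

play_rows([
  [-0.0063,0.0031,-0.01,0,0,0.143],
  [-0.0063,0.0031,-0.01,0,0,0.143],
  [-0.0063,0.0031,-0.01,0,0,0.143],
  [-0.0063,0.0031,-0.01,0,0,0.143],
  [-0.0063,0.0031,-0.01,0,0,0.143],
  [-0.0063,0.0031,-0.01,0,0,0.143],
  [-0.0063,0.0031,-0.01,0,0,0.143],
  [-0.0063,0.0031,-0.01,0,0,0.143],
  [-0.0063,0.0031,-0.01,0,0,0.143],
  [-0.0063,0.0031,-0.01,0,0,0.143],
  [0,0,0,0,0,0],
  [0,0,0,0,0,0],
], jaw=0.45)

```text
time: 22.62
tcp_pos: [0.4217, 0.2575, 0.125]
tcp_rot: [0.0, 0.042, 0.999, 0.0]
force: [0.4, -0.2, 0.2]
opening: 0.0473
finger_force: 0.0
```

```bash
python3 - <<'E'
from sp import *
c=shot('wrist');s=get_state();print(s['tcp_pos'],yaw(s)[0],s['opening'],s['joint_pos'].round(2))
P=cloud(c);print(proj(c,(.4212,.2572,.029)))
spacers(c,(0,0,640,480))
E
```

```text
[0.42171673 0.25759902 0.1250199 ] 85.23260494245673 0.04704512477879352 [ 0.39  0.04  1.77 -0.    1.32 -1.1 ]
[316.6296785  235.68935576]
px [461. 216.] c 0.4179 0.3551 size 60 25 ang -2.6 z 0.0286
px [317. 231.] c 0.4205 0.2577 size 60 24 ang -4.5 z 0.029
px [455. 315.] c 0.4933 0.3521 size 44 24 ang 12.0 z 0.0285
px [463. 436.] c 0.5934 0.3584 size 21 19 ang 4.7 z 0.0328
```

Consistent. Descend and grip.

play_rows([
  [-0.001,0,-0.035,0,0,0],
  [0,0,-0.035,0,0,0],
  [0,0,-0.025,0,0,0],
  [0,0,-0.012,0,0,0],
  [0,0,-0.005,0,0,0],
  [0,0,0,0,0,0],
])

```text
time: 23.42
tcp_pos: [0.4206, 0.258, 0.013]
tcp_rot: [0.0, 0.04, 0.999, 0.0]
force: [0.7, 0.1, 0.4]
opening: 0.0469
finger_force: 0.0
```

play_rows([
  [0,0,0,0,0,0],
  [0,0,0,0,0,0],
  [0,0,0,0,0,0],
  [0,0,0,0,0,0],
  [0,0,0,0,0,0],
], jaw=1)

```text
time: 24.05
tcp_pos: [0.4208, 0.2582, 0.0135]
tcp_rot: [0.001, 0.04, 0.999, 0.0]
force: [-1.6, -0.2, 7.9]
opening: 0.0227
finger_force: 59.6
```

play_rows([
  [0,0,0.01,0,0,0],
  [0,0,0.03,0,0,0],
  [0,0,0.04,0,0,0],
  [0,0,0.03,0,0,0],
  [0,0,0,0,0,0],
])

```text
time: 24.68
tcp_pos: [0.4213, 0.2584, 0.1254]
tcp_rot: [0.002, 0.04, 0.999, 0.001]
force: [0.6, 0.7, -0.7]
opening: 0.0223
finger_force: 58.8
```

play_rows([
  [0.0056,-0.031,0.001,0,0,0.009],
  [0.0056,-0.031,0,0,0,0.009],
  [0.0056,-0.031,0,0,0,0.009],
  [0.0056,-0.031,0,0,0,0.009],
  [0.0056,-0.031,0,0,0,0.009],
  [0.0056,-0.031,0,0,0,0.009],
  [0.0056,-0.031,0,0,0,0.009],
  [0.0056,-0.031,0,0,0,0.009],
  [0.0056,-0.031,0,0,0,0.009],
  [0.0056,-0.031,0,0,0,0.009],
  [0.0056,-0.031,0,0,0,0.009],
  [0.0056,-0.031,0,0,0,0.009],
  [0.0056,-0.031,0,0,0,0.009],
  [0.0056,-0.031,0,0,0,0.009],
  [0.0056,-0.031,0,0,0,0.009],
  [0.0056,-0.031,0,0,0,0.009],
  [0,0,0,0,0,0],
  [0,0,0,0,0,0],
])

```text
time: 26.92
tcp_pos: [0.5095, -0.2376, 0.123]
tcp_rot: [-0.0, -0.032, 0.999, 0.0]
force: [0.3, -0.2, -0.6]
opening: 0.0226
finger_force: 58.9
```

```bash
python3 - <<'E'
from sp import *
c=shot('wrist','w7.png');s=get_state();print(s['tcp_pos'],yaw(s)[0],s['opening'],s['time'])
for y in(-.0776,-.1318,-.187,-.2413):print(proj(c,(.4535+(-.013-y)*.0612,y,.022)).round())
E
```

```text
[ 0.50959851 -0.2374015   0.12320251] 93.69058804977021 0.02256512697215457 26.975
[565. 173.]
[483. 173.]
[399. 173.]
[316. 173.]
```

View pics/w7.png

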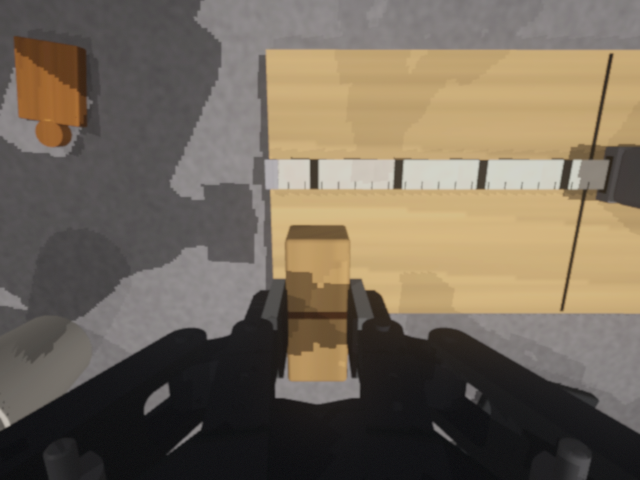

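Marks are at columns 314, 398, 482 and 566 (row 174). The held spacer's top front edge runs from (286,241) to (350,241).

```bash
python3 - <<'E'
from h import *
c=load('wrist')
im=c['image'];g=cv2.cvtColor(im,cv2.COLOR_RGB2GRAY).astype(float)
p=g[165:184].mean(0);seg=[]
k=p<95;idx=np.nonzero(k[280:590])[0]+280
for grp in np.split(idx,np.nonzero(np.diff(idx)>3)[0]+1):
    print('mark px',grp.mean(),len(grp),ray(c,grp.mean(),174,.022).round(4))
h=cv2.cvtColor(im,cv2.COLOR_RGB2HSV)
for u in(340,440,540):
    v=np.nonzero(h[140:210,u,1]<50)[0]+140;print('blade rows',v.min(),v.max(),ray(c,u,v.min(),.022).round(4),ray(c,u,v.max()+1,.022).round(4))
s=get_state();print('tcp',s['tcp_pos'])
zt=s['tcp_pos'][2]+.016
for u,v in[(286,241),(350,241),(288,315),(350,315)]:print(ray(c,u,v,zt).round(4))
P=cloud(c);print(P[270:300,300:340,2].mean())
k=(np.abs(P[...,2]-zt)<.006);k[:, :280]=0;k[:,355:]=0;k[:225]=0;k[385:]=0
print(k.sum(),cv2.minAreaRect(P[k][:,:2].astype(np.float32)*1000))
E
```

```text
mark px 314.0 7 [ 0.4684 -0.2424  0.022 ]
mark px 398.0 7 [ 0.4649 -0.1873  0.022 ]
mark px 482.0 7 [ 0.4614 -0.1321  0.022 ]
mark px 565.5 6 [ 0.4579 -0.0773  0.022 ]
blade rows 160 188 [ 0.4583 -0.2261  0.022 ] [ 0.4772 -0.2245  0.022 ]
blade rows 160 188 [ 0.4542 -0.1611  0.022 ] [ 0.4729 -0.1582  0.022 ]
blade rows 160 188 [ 0.45   -0.0961  0.022 ] [ 0.4687 -0.0918  0.022 ]
tcp [ 0.50959851 -0.2374015   0.12320251]
[ 0.4808 -0.2508  0.1392]
[ 0.4794 -0.2279  0.1392]
[ 0.51   -0.2488  0.1392]
[ 0.5085 -0.2254  0.1392]
0.13950730347881324
9234 ((509.64288330078125, -237.77980041503906), (60.74630355834961, 28.6630916595459), 3.9865481853485107)
```

play_rows([
  [0.0017,-0.0011,-0.03,0,0,0],
  [0.0016,-0.0011,-0.03,0,0,0],
  [0,0,-0.02,0,0,0],
  [0,0,-0.01,0,0,0],
  [0,0,-0.005,0,0,0],
  [0,0,-0.003,0,0,0],
  [0,0,-0.001,0,0,0],
  [0,0,0,0,0,0],
])

```text
time: 27.98
tcp_pos: [0.5133, -0.2404, 0.0248]
tcp_rot: [0.0, -0.032, 0.999, -0.0]
force: [0.8, 0.3, 0.1]
opening: 0.0228
finger_force: 58.9
```

play_rows([
  [0,0.0005,-0.001,0,0,0],
  [0,0,-0.0005,0,0,0],
  [0,0,0,0,0,0],
])

```text
time: 28.35
tcp_pos: [0.5132, -0.2398, 0.0235]
tcp_rot: [0.0, -0.032, 0.999, -0.0]
force: [-3.0, 1.5, 7.2]
opening: 0.0226
finger_force: 59.9
```

play_rows([
  [0,0,0,0,0,0],
  [0,0,0,0,0,0],
  [0,0,0,0,0,0],
  [0,0,0,0,0,0],
], jaw=0.45)

```text
time: 28.85
tcp_pos: [0.5131, -0.2398, 0.0229]
tcp_rot: [-0.0, -0.032, 0.999, -0.0]
force: [0.8, 0.4, 0.1]
opening: 0.0467
finger_force: 0.0
```

play_rows([
  [0,0,0.03,0,0,0],
  [0,0,0.04,0,0,0],
  [0,0,0.03,0,0,0],
  [0,0,0,0,0,0],
])

```text
time: 29.35
tcp_pos: [0.514, -0.2403, 0.1253]
tcp_rot: [0.002, -0.032, 0.999, -0.001]
force: [0.0, -0.6, -1.1]
opening: 0.0472
finger_force: 0.0
```

```bash
cat > chk.py <<'E'
from h import *
B=np.array([.4684,-.2424]);u=np.array([-.0635,.998]);n=np.array([.998,.0635])
def chk(c,box=(200,200,480,480)):
    # report placed spacers: along-blade distance from mark1, gap to blade, angle
    P=cloud(c);z=P[...,2];k=((z>.034)&(z<.045)).astype(np.uint8)
    d=(P[...,:2]-B)@n;k[(d<.005)|(d>.10)]=0
    l=cv2.connectedComponentsWithStats(cv2.morphologyEx(k,cv2.MORPH_OPEN,np.ones((3,3))))
    for i in range(1,l[0]):
        if l[2][i,4]<500:continue
        q=P[l[1]==i];(cx,cy),(w,h),a=cv2.minAreaRect(q[:,:2].astype(np.float32)*1000)
        if w<h:w,h,a=h,w,a-90
        v=np.array([cx,cy])/1e3-B
        print('spacer c',round(cx/1e3,4),round(cy/1e3,4),'along',((v@u)*1e3).round(1),'gap',((v@n)*1e3-39.5).round(1),'ang',round(a,1),'size',round(w),round(h),'z',q[:,2].mean().round(4))
    im=c['image'];K=cv2.cvtColor(im,cv2.COLOR_RGB2GRAY)
    for i in range(4):
        X=[*(B+u*.0551*i),.022];print('mark',i+1,'px',proj(c,X).round())
E
python3 - <<'E'
from chk import *
c=shot('wrist');s=get_state();print(s['tcp_pos'],yaw(s)[0],s['opening'],s['time'])
chk(c)
from sp import *
E
```

```text
[ 0.51340769 -0.23993247  0.12361964] 93.68093660176648 0.04687278661684536 29.4
spacer c 0.513 -0.2398 along -0.2 gap 5.2 ang 3.9 size 60 24 z 0.039
mark 1 px [319. 166.]
mark 2 px [403. 166.]
mark 3 px [486. 167.]
mark 4 px [570. 167.]
```

play_rows([
  [-0.005,0.0313,0.002,0,0,-0.0055],
  [-0.005,0.0313,0.002,0,0,-0.0055],
  [-0.005,0.0313,0.002,0,0,-0.0055],
  [-0.005,0.0313,0.002,0,0,-0.0055],
  [-0.005,0.0313,0.002,0,0,-0.0055],
  [-0.005,0.0313,0.002,0,0,-0.0055],
  [-0.005,0.0313,0.002,0,0,-0.0055],
  [-0.005,0.0313,0.002,0,0,-0.0055],
  [-0.005,0.0313,0.002,0,0,-0.0055],
  [-0.005,0.0313,0.002,0,0,-0.0055],
  [-0.005,0.0313,0.002,0,0,-0.0055],
  [-0.005,0.0313,0.002,0,0,-0.0055],
  [-0.005,0.0313,0.002,0,0,-0.0055],
  [-0.005,0.0313,0.002,0,0,-0.0055],
  [-0.005,0.0313,0.002,0,0,-0.0055],
  [-0.005,0.0313,0.002,0,0,-0.0055],
  [-0.005,0.0313,0.002,0,0,-0.0055],
  [-0.005,0.0313,0.002,0,0,-0.0055],
  [-0.005,0.0313,0.002,0,0,-0.0055],
  [0,0,0,0,0,0],
])

```text
time: 31.9
tcp_pos: [0.4173, 0.3562, 0.1596]
tcp_rot: [-0.001, 0.019, 1.0, -0.0]
force: [-0.2, -0.7, 0.5]
opening: 0.0467
finger_force: 0.0
```

```bash
python3 - <<'E'
from sp import *
c=shot('wrist');s=get_state();print(s['tcp_pos'],yaw(s)[0],s['opening'],s['joint_pos'].round(2))
spacers(c,(0,0,640,480))
E
```

```text
[0.41750847 0.35522338 0.15963273] 87.77594898764922 0.04693633809052646 [ 0.56  0.13  1.61 -0.    1.41 -0.97]
px [316. 224.] c 0.4179 0.3555 size 60 24 ang -2.7 z 0.029
px [318. 321.] c 0.5022 0.3539 size 61 24 ang 11.2 z 0.0288
```

play_rows([
  [0,0,-0.04,0,0,-0.007],
  [0,0,-0.04,0,0,0],
  [0,0,-0.035,0,0,0],
  [0,0,-0.02,0,0,0],
  [0,0,-0.0115,0,0,0],
  [0,0,0,0,0,0],
])

```text
time: 32.7
tcp_pos: [0.418, 0.3543, 0.0139]
tcp_rot: [-0.001, 0.024, 1.0, -0.0]
force: [0.2, -0.1, 0.2]
opening: 0.0466
finger_force: 0.0
```

play_rows([
  [0,0,0,0,0,0],
  [0,0,0,0,0,0],
  [0,0,0,0,0,0],
  [0,0,0,0,0,0],
  [0,0,0,0,0,0],
], jaw=1)

```text
time: 33.33
tcp_pos: [0.4187, 0.3552, 0.0156]
tcp_rot: [0.001, 0.024, 1.0, 0.0]
force: [-0.9, -1.1, 6.7]
opening: 0.0224
finger_force: 59.6
```

play_rows([
  [0,0,0.01,0,0,0],
  [0,0,0.03,0,0,0],
  [0,0,0.04,0,0,0],
  [0,0,0.03,0,0,0],
  [0,0,0,0,0,0],
])

```text
time: 33.95
tcp_pos: [0.419, 0.3556, 0.1276]
tcp_rot: [0.002, 0.024, 1.0, 0.001]
force: [-0.1, 0.2, -0.3]
opening: 0.0222
finger_force: 58.8
```

play_rows([
  [0.005,-0.03,0,0,0,0.006],
  [0.005,-0.03,0,0,0,0.006],
  [0.005,-0.03,0,0,0,0.006],
  [0.005,-0.03,0,0,0,0.006],
  [0.005,-0.03,0,0,0,0.006],
  [0.005,-0.03,0,0,0,0.006],
  [0.005,-0.03,0,0,0,0.006],
  [0.005,-0.03,0,0,0,0.006],
  [0.005,-0.03,0,0,0,0.006],
  [0.005,-0.03,0,0,0,0.006],
  [0.005,-0.03,0,0,0,0.006],
  [0.005,-0.03,0,0,0,0.006],
  [0.005,-0.03,0,0,0,0.006],
  [0.005,-0.03,0,0,0,0.006],
  [0.005,-0.03,0,0,0,0.006],
  [0.005,-0.03,0,0,0,0.006],
  [0.005,-0.03,0,0,0,0.006],
  [0.005,-0.03,0,0,0,0.006],
  [0,0,0,0,0,0],
  [0,0,0,0,0,0],
])

```text
time: 36.45
tcp_pos: [0.5078, -0.1845, 0.1241]
tcp_rot: [-0.0, -0.03, 1.0, 0.0]
force: [-0.0, 0.1, -0.5]
opening: 0.0225
finger_force: 58.9
```

```bash
cat > held.py <<'E'
from chk import *
c=shot('wrist');s=get_state();print(s['tcp_pos'],yaw(s)[0],s['opening'],s['time'])
zt=s['tcp_pos'][2]+.015
P=cloud(c);k=(np.abs(P[...,2]-zt)<.005);k[:, :280]=0;k[:,355:]=0;k[:225]=0;k[385:]=0
print('held',k.sum(),cv2.minAreaRect(P[k][:,:2].astype(np.float32)*1000),P[k][:,2].mean())
g=cv2.cvtColor(c['image'],cv2.COLOR_RGB2GRAY).astype(float)
for i in range(4):
    u_,v=proj(c,[*(B+u*.0551*i),.022]);u_=int(round(u_));v=int(round(v))
    if not 25<u_<615:continue
    p=g[v-6:v+7,u_-20:u_+20].mean(0);j=np.nonzero(p<p.max()*.6)[0];print('mark',i+1,ray(c,u_-20+j.mean(),v,.022).round(4) if len(j) else None,len(j))
chk(c)
E
python3 held.py
```

```text
[ 0.50789271 -0.18432244  0.12427911] 93.49515863818075 0.022050372424686004 36.5
held 8896 ((507.1837463378906, -184.57275390625), (60.92083740234375, 28.629724502563477), 4.649951457977295) 0.13761325548663073
mark 1 [ 0.4687 -0.2429  0.022 ] 8
mark 2 [ 0.4647 -0.1876  0.022 ] 8
mark 3 [ 0.4614 -0.1324  0.022 ] 8
mark 4 [ 0.4581 -0.0774  0.022 ] 9
spacer c 0.5129 -0.2396 along -0.1 gap 5.1 ang 3.5 size 60 25 z 0.039
mark 1 px [233. 172.]
mark 2 px [317. 171.]
mark 3 px [400. 171.]
mark 4 px [484. 171.]
```

play_rows([
  [0.001,0,-0.03,0,0,0],
  [0.0008,0,-0.03,0,0,0],
  [0,0,-0.02,0,0,0],
  [0,0,-0.01,0,0,0],
  [0,0,-0.005,0,0,0],
  [0,0,-0.002,0,0,0],
  [0,0,-0.001,0,0,0],
  [0,0,-0.001,0,0,0],
  [0,0,0,0,0,0],
])

```text
time: 37.62
tcp_pos: [0.51, -0.1851, 0.0257]
tcp_rot: [0.0, -0.03, 1.0, -0.0]
force: [-1.0, -0.4, -0.4]
opening: 0.0221
finger_force: 59.0
```

play_rows([
  [-0.0005,0.0003,-0.001,0,0,0],
  [0,0,0,0,0,0],
  [0,0,0,0,0,0],
])

```text
time: 38.0
tcp_pos: [0.5101, -0.1851, 0.0256]
tcp_rot: [0.001, -0.03, 1.0, -0.001]
force: [-1.7, 0.3, 12.4]
opening: 0.0225
finger_force: 60.5
```

play_rows([
  [0,0,0,0,0,0],
  [0,0,0,0,0,0],
  [0,0,0,0,0,0],
  [0,0,0,0,0,0],
], jaw=0.45)

```text
time: 38.5
tcp_pos: [0.5094, -0.1847, 0.0244]
tcp_rot: [-0.0, -0.03, 1.0, -0.0]
force: [-0.4, 0.6, -0.4]
opening: 0.0467
finger_force: 0.0
```

play_rows([
  [0,0,0.03,0,0,0],
  [0,0,0.04,0,0,0],
  [0,0,0.03,0,0,0],
  [0,0,0,0,0,0],
])

```text
time: 39.0
tcp_pos: [0.5103, -0.1852, 0.1267]
tcp_rot: [0.002, -0.03, 1.0, -0.001]
force: [-1.2, -0.9, 0.0]
opening: 0.0468
finger_force: 0.0
```

```bash
python3 - <<'E'
from chk import *
c=shot('wrist');s=get_state();print(s['tcp_pos'],yaw(s)[0],s['opening'],s['time'])
chk(c)
E
```

```text
[ 0.5097205  -0.18489857  0.125077  ] 93.4841077722711 0.04717456036764276 39.05
spacer c 0.5092 -0.1851 along 54.6 gap 4.9 ang 4.3 size 60 24 z 0.0391
spacer c 0.5132 -0.2395 along 0.0 gap 5.4 ang 3.5 size 60 24 z 0.039
mark 1 px [235. 167.]
mark 2 px [319. 166.]
mark 3 px [402. 166.]
mark 4 px [485. 166.]
```

play_rows([
  [-0.0004,0.03,0.002,0,0,0.0075],
  [-0.0004,0.03,0.002,0,0,0.0075],
  [-0.0004,0.03,0.002,0,0,0.0075],
  [-0.0004,0.03,0.002,0,0,0.0075],
  [-0.0004,0.03,0.002,0,0,0.0075],
  [-0.0004,0.03,0.002,0,0,0.0075],
  [-0.0004,0.03,0.002,0,0,0.0075],
  [-0.0004,0.03,0.002,0,0,0.0075],
  [-0.0004,0.03,0.002,0,0,0.0075],
  [-0.0004,0.03,0.002,0,0,0.0075],
  [-0.0004,0.03,0.002,0,0,0.0075],
  [-0.0004,0.03,0.002,0,0,0.0075],
  [-0.0004,0.03,0.002,0,0,0.0075],
  [-0.0004,0.03,0.002,0,0,0.0075],
  [-0.0004,0.03,0.002,0,0,0.0075],
  [-0.0004,0.03,0.002,0,0,0.0075],
  [-0.0004,0.03,0.002,0,0,0.0075],
  [-0.0004,0.029,0.002,0,0,0.0075],
  [0,0,0,0,0,0],
  [0,0,0,0,0,0],
])

```text
time: 41.55
tcp_pos: [0.5019, 0.3537, 0.1594]
tcp_rot: [-0.001, -0.098, 0.995, -0.0]
force: [-0.1, -0.2, 0.3]
opening: 0.0468
finger_force: 0.0
```

```bash
python3 - <<'E'
from sp import *
c=shot('wrist');s=get_state();print(s['tcp_pos'],yaw(s)[0],s['opening'],s['joint_pos'].round(2))
spacers(c,(0,0,640,480))
E
```

```text
[0.50207591 0.35354549 0.15966354] 101.19129600043284 0.04677514911093553 [ 0.49  0.26  1.45 -0.    1.43 -1.28]
px [318. 223.] c 0.5019 0.3537 size 60 24 ang 11.8 z 0.029
px [300. 333.] c 0.5934 0.3573 size 21 21 ang -12.0 z 0.0334
```

play_rows([
  [0,0,-0.04,0,0,0.005],
  [0,0,-0.04,0,0,0],
  [0,0,-0.035,0,0,0],
  [0,0,-0.02,0,0,0],
  [0,0,-0.012,0,0,0],
  [0,0,0,0,0,0],
])

```text
time: 42.35
tcp_pos: [0.5023, 0.3541, 0.0135]
tcp_rot: [-0.0, -0.1, 0.995, -0.0]
force: [-0.6, 0.4, -0.6]
opening: 0.047
finger_force: 0.0
```

play_rows([
  [0,0,0,0,0,0],
  [0,0,0,0,0,0],
  [0,0,0,0,0,0],
  [0,0,0,0,0,0],
  [0,0,0,0,0,0],
], jaw=1)

```text
time: 42.98
tcp_pos: [0.5029, 0.3546, 0.0149]
tcp_rot: [0.001, -0.1, 0.995, 0.0]
force: [-0.4, -0.3, 7.6]
opening: 0.022
finger_force: 59.9
```

play_rows([
  [0,0,0.01,0,0,0],
  [0,0,0.03,0,0,0],
  [0,0,0.04,0,0,0],
  [0,0,0.03,0,0,0],
  [0,0,0,0,0,0],
])

```text
time: 43.6
tcp_pos: [0.5032, 0.3548, 0.1269]
tcp_rot: [0.002, -0.1, 0.995, 0.001]
force: [0.8, 0.0, -0.3]
opening: 0.0223
finger_force: 59.0
```

play_rows([
  [0.0002,-0.0302,0,0,0,-0.0086],
  [0.0002,-0.0302,0,0,0,-0.0086],
  [0.0002,-0.0302,0,0,0,-0.0086],
  [0.0002,-0.0302,0,0,0,-0.0086],
  [0.0002,-0.0302,0,0,0,-0.0086],
  [0.0002,-0.0302,0,0,0,-0.0086],
  [0.0002,-0.0302,0,0,0,-0.0086],
  [0.0002,-0.0302,0,0,0,-0.0086],
  [0.0002,-0.0302,0,0,0,-0.0086],
  [0.0002,-0.0302,0,0,0,-0.0086],
  [0.0002,-0.0302,0,0,0,-0.0086],
  [0.0002,-0.0302,0,0,0,-0.0086],
  [0.0002,-0.0302,0,0,0,-0.0086],
  [0.0002,-0.0302,0,0,0,-0.0086],
  [0.0002,-0.0302,0,0,0,-0.0086],
  [0.0002,-0.0302,0,0,0,-0.0086],
  [0,0,0,0,0,0],
  [0,0,0,0,0,0],
])

```text
time: 45.85
tcp_pos: [0.5052, -0.1285, 0.1232]
tcp_rot: [-0.0, -0.031, 1.0, 0.0]
force: [0.1, -0.3, -1.0]
opening: 0.0222
finger_force: 59.1
```

```bash
python3 held.py
```

```text
[ 0.5053095  -0.1282871   0.12329152] 93.64054067579293 0.02269453169554656 45.9
held 8989 ((504.08209228515625, -128.7647705078125), (60.557254791259766, 28.562694549560547), 3.2492222785949707) 0.13740068890034152
mark 1 [ 0.4685 -0.2434  0.022 ] 11
mark 2 [ 0.465  -0.1881  0.022 ] 8
mark 3 [ 0.4615 -0.1324  0.022 ] 8
mark 4 [ 0.458  -0.0774  0.022 ] 8
spacer c 0.5092 -0.1849 along 54.8 gap 4.9 ang 4.3 size 60 24 z 0.039
spacer c 0.5129 -0.2395 along 0.1 gap 5.1 ang 3.6 size 60 25 z 0.0389
mark 1 px [147. 170.]
mark 2 px [231. 170.]
mark 3 px [315. 170.]
mark 4 px [399. 170.]
```

play_rows([
  [0.0008,-0.0005,-0.03,0,0,0],
  [0.0005,-0.0005,-0.03,0,0,0],
  [0,0,-0.02,0,0,0],
  [0,0,-0.01,0,0,0],
  [0,0,-0.005,0,0,0],
  [0,0,-0.002,0,0,0],
  [0,0,-0.001,0,0,0],
  [0,0,-0.001,0,0,0],
  [0,0,0,0,0,0],
])

```text
time: 47.02
tcp_pos: [0.507, -0.1301, 0.0249]
tcp_rot: [0.0, -0.031, 1.0, -0.0]
force: [-0.9, 1.3, 3.8]
opening: 0.0226
finger_force: 59.5
```

play_rows([
  [-0.0005,0.0002,-0.0007,0,0,0],
  [0,0,0,0,0,0],
])

```text
time: 47.28
tcp_pos: [0.507, -0.1301, 0.0249]
tcp_rot: [0.001, -0.032, 1.0, -0.0]
force: [-1.2, 0.9, 11.0]
opening: 0.0225
finger_force: 60.6
```

play_rows([
  [0,0,0,0,0,0],
  [0,0,0,0,0,0],
  [0,0,0,0,0,0],
  [0,0,0,0,0,0],
], jaw=0.45)

```text
time: 47.78
tcp_pos: [0.5062, -0.1298, 0.0237]
tcp_rot: [-0.0, -0.032, 1.0, -0.0]
force: [-0.3, -0.7, 0.5]
opening: 0.0473
finger_force: 0.0
```

play_rows([
  [0,0,0.03,0,0,0],
  [0,0,0.04,0,0,0],
  [0,0,0.04,0,0,0],
  [0.01,0.01,0.04,0,0,0],
  [0.02,0.015,0.03,0,0,0],
  [0.02,0.02,0.02,0,0,0],
  [0,0,0,0,0,0],
  [0,0,0,0,0,0],
])

```text
time: 48.78
tcp_pos: [0.5558, -0.0848, 0.2231]
tcp_rot: [-0.001, -0.032, 0.999, 0.0]
force: [-0.2, 0.4, -0.5]
opening: 0.0468
finger_force: 0.0
```

```bash
python3 - <<'E'
from chk import *
c=shot('wrist','w9.png');s=get_state();print(s['tcp_pos'],s['time'])
chk(c)
P=cloud(c);z=P[...,2];m=(np.abs(P[...,0]-.4535)<.025)&(np.abs(P[...,1]+.013)<.045)
k=m&(z>.055);print('case',cv2.minAreaRect(P[k][:,:2].astype(np.float32)*1000),np.percentile(z[k],[5,50,99]).round(4))
k=(np.abs(P[...,0]-.4543)<.007)&(np.abs(P[...,1]+.0128)<.005);print('lock z',z[k].mean())
E
```

```text
[ 0.55562534 -0.08505017  0.2229144 ] 48.825
spacer c 0.5066 -0.1653 along 74.5 gap 3.5 ang -87.3 size 64 63 z 0.039
spacer c 0.5135 -0.2392 along 0.4 gap 5.7 ang 3.3 size 60 25 z 0.0389
mark 1 px [145.  98.]
mark 2 px [207.  98.]
mark 3 px [270.  98.]
mark 4 px [333.  98.]
case ((454.40460205078125, -13.1844482421875), (36.30286407470703, 75.16521453857422), 3.61735200881958) [0.0586 0.062  0.0671]
lock z 0.06611212784320533
```

View pics/w9.png

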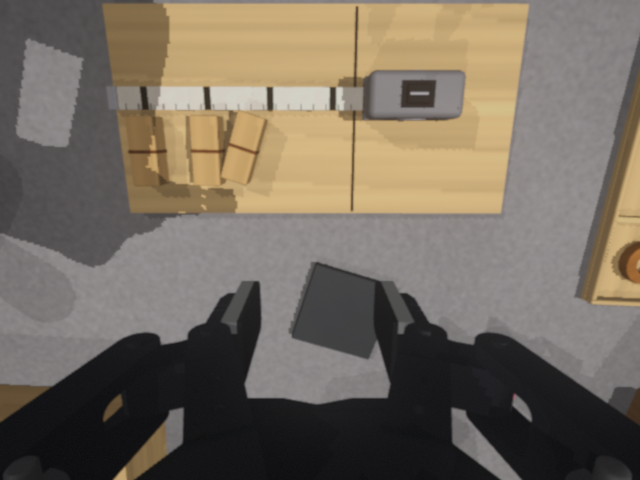

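The lock reads 0.066 m, so it is down. The third spacer was knocked aside and turned, now at (246,148), close to spacer 2 at (205,150). I'll measure it and regrasp.

```bash
python3 - <<'E'
from chk import *
c=load('wrist');P=cloud(c);z=P[...,2];Q=P[...,:2]-B;d=Q@n;a=Q@u
k=(z>.035)&(z<.043)&(d>0)&(d<.11)&(a>.067)&(a<.15)
q=P[k][:,:2].astype(np.float32)*1000;r=cv2.minAreaRect(q);print(k.sum(),r,cv2.boxPoints(r).round(1).tolist())
k=(z>.035)&(z<.043)&(d>0)&(d<.11)&(a>.03)&(a<.0665);print(cv2.minAreaRect(P[k][:,:2].astype(np.float32)*1000))
for p in[(237,113),(267,119),(245,185),(223,177)]:print(ray(c,*p,.039).round(4))
E
```

```text
1984 ((503.49139404296875, -159.7281494140625), (37.997406005859375, 60.09577941894531), 75.39421081542969) [[469.6000061035156, -170.5], [527.7999877929688, -185.6999969482422], [537.4000244140625, -148.89999389648438], [479.20001220703125, -133.8000030517578]]
((509.31243896484375, -185.47067260742188), (59.52602767944336, 24.52554702758789), 3.5141406059265137)
[ 0.4762 -0.1578  0.039 ]
[ 0.4795 -0.1324  0.039 ]
[ 0.5367 -0.1503  0.039 ]
[ 0.5308 -0.1698  0.039 ]
```

play_rows([
  [-0.0035,-0.0045,-0.004,0,0,-0.137],
  [-0.0035,-0.0045,-0.004,0,0,-0.137],
  [-0.0035,-0.0045,-0.004,0,0,-0.137],
  [-0.0035,-0.0045,-0.004,0,0,-0.137],
  [-0.0035,-0.0045,-0.004,0,0,-0.137],
  [-0.0035,-0.0045,-0.004,0,0,-0.137],
  [-0.0035,-0.0045,-0.004,0,0,-0.137],
  [-0.0035,-0.0045,-0.004,0,0,-0.137],
  [-0.0035,-0.0045,-0.004,0,0,-0.137],
  [-0.0035,-0.0045,-0.004,0,0,-0.137],
  [-0.0035,-0.0045,-0.004,0,0,-0.137],
  [-0.0035,-0.0045,-0.004,0,0,-0.137],
  [-0.0035,-0.0045,-0.004,0,0,-0.137],
  [-0.0035,-0.0045,-0.004,0,0,-0.137],
  [0,0,0,0,0,0],
  [0,0,0,0,0,0],
], jaw=0)

```text
time: 50.82
tcp_pos: [0.507, -0.1479, 0.1677]
tcp_rot: [-0.0, 0.799, 0.601, -0.0]
force: [-0.2, 0.6, -1.1]
opening: 0.0855
finger_force: 0.0
```

```bash
python3 - <<'E'
from chk import *
c=shot('wrist','w10.png');s=get_state();print(s['tcp_pos'],yaw(s)[0],s['joint_pos'].round(2),s['time'])
P=cloud(c);z=P[...,2];k=((z>.035)&(z<.043)).astype(np.uint8)
for e in(1,3,5):
    l=cv2.connectedComponentsWithStats(cv2.erode(k,np.ones((e,e))))
    for i in range(1,l[0]):
        if l[2][i,4]>600:
            q=P[l[1]==i];print(e,l[2][i,4],l[3][i].round(),cv2.minAreaRect(q[:,:2].astype(np.float32)*1000))
E
```

```text
[ 0.50716174 -0.14780611  0.16778315] -16.135746268253452 [-0.43  0.08  1.64 -0.    1.42 -0.15] 50.875
1 4658 [324. 250.] ((506.3560791015625, -166.22946166992188), (64.73345184326172, 64.28160095214844), 2.4516894817352295)
1 2025 [355. 327.] ((513.4192504882812, -240.02517700195312), (59.979183197021484, 25.343658447265625), 3.9157705307006836)
3 4054 [324. 250.] ((506.50555419921875, -165.74009704589844), (61.898555755615234, 62.8549919128418), 3.11124587059021)
3 1740 [355. 327.] ((513.53515625, -239.13511657714844), (57.56187057495117, 23.44099235534668), 3.778174877166748)
5 3416 [324. 249.] ((506.5146789550781, -165.75411987304688), (59.32630920410156, 61.68819808959961), 4.31541633605957)
5 1458 [356. 327.] ((513.3564453125, -238.85511779785156), (55.504302978515625, 21.704309463500977), 3.2434139251708984)
```

View pics/w10.png

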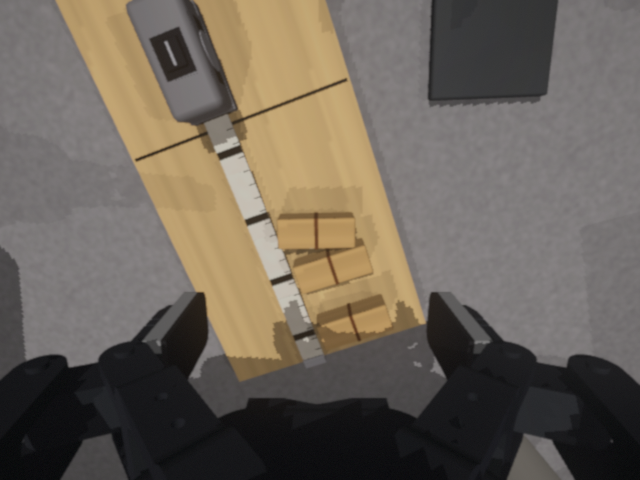

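```bash
python3 - <<'E'
from chk import *
c=load('wrist');P=cloud(c);z=P[...,2]
k=(z>.0355)&(z<.043);v,u_=np.nonzero(k)
m=k.copy();m[245:]=0;m[:205]=0;m[:,:270]=0;m[:,362:]=0
vv,uu=np.nonzero(m);print('rows',vv.min(),vv.max(),'cols',uu.min(),uu.max())
m[240:]=0
r=cv2.minAreaRect(P[m][:,:2].astype(np.float32)*1000);print(r,cv2.boxPoints(r).round(1).tolist())
ax=r[2] if r[1][0]>r[1][1] else r[2]-90
bp=cv2.boxPoints(r)/1000
# far (+y) edge: midpoint, then go 12mm back perpendicular
m_=np.array([-np.sin(np.radians(ax)),np.cos(np.radians(ax))]);o=np.argsort(bp@m_)[-2:]
cen=bp[o].mean(0)-.012*m_;print('axis',ax,'centre',cen, 'kerf',ray(c,317,231,.039))
E
```

```text
rows 217 244 cols 277 355
((506.1751708984375, -149.98501586914062), (17.253114700317383, 59.84325408935547), 73.82642364501953) [[475.0, -149.89999389648438], [532.5, -166.60000610351562], [537.2999877929688, -150.0], [479.79998779296875, -133.39999389648438]]
axis -16.17357635498047 centre [ 0.50523548 -0.15322495] kerf [ 0.50636409 -0.15197765  0.039     ]
```

play_rows([
  [-0.0007,-0.0015,-0.04,0,0,0],
  [0,0,-0.04,0,0,0],
  [0,0,-0.035,0,0,0],
  [0,0,-0.02,0,0,0],
  [0,0,-0.008,0,0,0],
  [0,0,-0.004,0,0,0],
  [0,0,0,0,0,0],
])

```text
time: 51.75
tcp_pos: [0.5068, -0.1494, 0.0213]
tcp_rot: [0.0, 0.8, 0.6, 0.0]
force: [1.0, 0.2, 0.1]
opening: 0.0856
finger_force: 0.0
```

play_rows([
  [0,0,0,0,0,0],
  [0,0,0,0,0,0],
  [0,0,0,0,0,0],
  [0,0,0,0,0,0],
], jaw=1)

```text
time: 52.25
tcp_pos: [0.5069, -0.1494, 0.0218]
tcp_rot: [0.001, 0.8, 0.6, 0.0]
force: [-3.3, 1.7, 9.0]
opening: 0.0582
finger_force: 64.2
```

play_rows([
  [0,0,0.01,0,0,0],
  [0,0,0.02,0,0,0],
  [0,0,0.03,0,0,0],
  [0,0.008,0.02,0,0,0.115],
  [-0.0006,0.008,0.01,0,0,0.115],
  [-0.0007,0.0077,0,0,0,0.115],
  [0,0,0,0,0,0],
  [0,0,0,0,0,0],
])

```text
time: 53.25
tcp_pos: [0.5052, -0.1258, 0.111]
tcp_rot: [0.0, 0.686, 0.727, -0.0]
force: [0.0, 0.2, -0.5]
opening: 0.0581
finger_force: 64.4
```

```bash
python3 - <<'E'
from chk import *
c=shot('wrist','w11.png');s=get_state();print(s['tcp_pos'],yaw(s)[0],s['opening'],s['time'])
P=cloud(c);zt=s['tcp_pos'][2]
m=(np.abs(P[...,2]-zt-.018)<.012)&(np.abs(P[...,0]-.5056)<.036)&(np.abs(P[...,1]+.13)<.03)
l=cv2.connectedComponentsWithStats(cv2.morphologyEx(m.astype(np.uint8),cv2.MORPH_OPEN,np.ones((3,3))))
for i in range(1,l[0]):
    if l[2][i,4]>300:
        q=P[l[1]==i];print(l[2][i],cv2.minAreaRect(q[:,:2].astype(np.float32)*1000),np.percentile(q[:,2],[5,50,95]))
E
```

```text
[ 0.5052348  -0.1258361   0.11086477] 3.3523007843853128 0.05820478200629379 53.3
[  214   283   207    76 12121] ((506.253173828125, -128.91140747070312), (71.69144439697266, 29.457117080688477), 3.5264487266540527) [0.12065382 0.12820708 0.13543372]
```

View pics/w11.png

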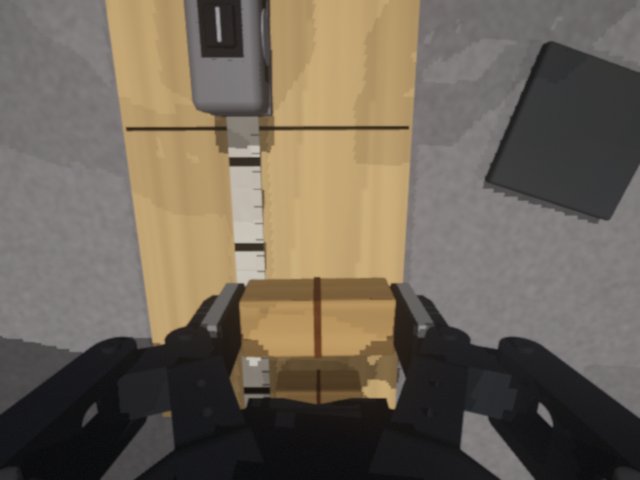

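Held level, with the top face roughly rows 305–355 and the kerf at column 318. Mark 3 is at (250,247). I'll check the centre.

```bash
python3 - <<'E'
from chk import *
c=load('wrist');P=cloud(c);print('col z',[(v,P[v,300,2].round(4),P[v,300,1].round(4)) for v in range(276,364,6)])
f=P[330,243:392];print('ends', [ (u_,P[330,u_,0].round(4),P[330,u_,2].round(3)) for u_ in (236,240,244,250,385,390,394,398)])
print('mark3',ray(c,250,247,.022),'mark4',ray(c,245,161,.022))
E
```

```text
col z [(276, np.float64(0.0154), np.float64(-0.1543)), (282, np.float64(0.1095), np.float64(-0.1194)), (288, np.float64(0.1155), np.float64(-0.1195)), (294, np.float64(0.1219), np.float64(-0.1192)), (300, np.float64(0.127), np.float64(-0.1193)), (306, np.float64(0.1286), np.float64(-0.121)), (312, np.float64(0.1286), np.float64(-0.1235)), (318, np.float64(0.1291), np.float64(-0.1257)), (324, np.float64(0.1283), np.float64(-0.1286)), (330, np.float64(0.1283), np.float64(-0.1311)), (336, np.float64(0.1283), np.float64(-0.1337)), (342, np.float64(0.1288), np.float64(-0.136)), (348, np.float64(0.1281), np.float64(-0.139)), (354, np.float64(0.129), np.float64(-0.141)), (360, np.float64(0.0152), np.float64(-0.221))]
ends [(236, np.float64(0.477), np.float64(0.136)), (240, np.float64(0.4771), np.float64(0.13)), (244, np.float64(0.4783), np.float64(0.128)), (250, np.float64(0.4807), np.float64(0.129)), (385, np.float64(0.5319), np.float64(0.129)), (390, np.float64(0.534), np.float64(0.128)), (394, np.float64(0.5353), np.float64(0.128)), (398, np.float64(0.5355), np.float64(0.133))]
mark3 [ 0.4619607  -0.13314115  0.022     ] mark4 [ 0.45831578 -0.07756294  0.022     ]
```

play_rows([
  [0,0.0008,-0.03,0,0,0.004],
  [0,0,-0.03,0,0,0],
  [0,0,-0.015,0,0,0],
  [0,0,-0.008,0,0,0],
  [0,0,-0.004,0,0,0],
  [0,0,-0.002,0,0,0],
  [0,0,-0.001,0,0,0],
  [0,0,0,0,0,0],
])

```text
time: 54.3
tcp_pos: [0.5056, -0.1249, 0.0218]
tcp_rot: [0.0, 0.684, 0.73, 0.0]
force: [-3.9, 0.9, 9.4]
opening: 0.0587
finger_force: 65.4
```

play_rows([
  [0,0,0,0,0,0],
  [0,0,0,0,0,0],
  [0,0,0,0,0,0],
  [0,0,0,0,0,0],
], jaw=0)

```text
time: 54.8
tcp_pos: [0.5052, -0.1248, 0.0207]
tcp_rot: [-0.0, 0.684, 0.73, -0.0]
force: [0.3, -0.3, -1.3]
opening: 0.0853
finger_force: 0.0
```

play_rows([
  [0,0,0.03,0,0,0],
  [0,0,0.04,0,0,0],
  [0,0,0.05,0,0,0],
  [0,0,0.05,0,0,0],
  [0.03,0.04,0.03,0,0,0],
  [0.03,0.05,0.02,0,0,0],
  [0.03,0.05,0,0,0,0],
  [0.03,0.05,0,0,0,0],
  [0,0,0,0,0,0],
  [0,0,0,0,0,0],
])

```text
time: 56.05
tcp_pos: [0.625, 0.0651, 0.2404]
tcp_rot: [-0.0, 0.684, 0.73, -0.0]
force: [0.5, -0.5, 0.4]
opening: 0.0854
finger_force: 0.0
```

```bash
python3 - <<'E'
from chk import *
c=shot('wrist');s=get_state();print(s['tcp_pos'],s['time'])
chk(c)
t=shot('top');g=t['image'][225:335,255:430];w=c['image'];
a=cv2.resize(g,(640,402),interpolation=cv2.INTER_CUBIC);cv2.imwrite('pics/fin.png',a[:,:,::-1]);print('--top');
P=cloud(t);print(P[...,2][(np.abs(P[...,0]-.4543)<.006)&(np.abs(P[...,1]+.0128)<.005)].mean())
E
```

```text
[0.62494118 0.06460289 0.24067448] 56.1
spacer c 0.5178 -0.1285 along 110.5 gap 17.0 ang 5.5 size 39 25 z 0.0388
mark 1 px [171. 446.]
mark 2 px [166. 408.]
mark 3 px [161. 367.]
mark 4 px [155. 323.]
--top
0.06677007349322402
```

View pics/fin.png

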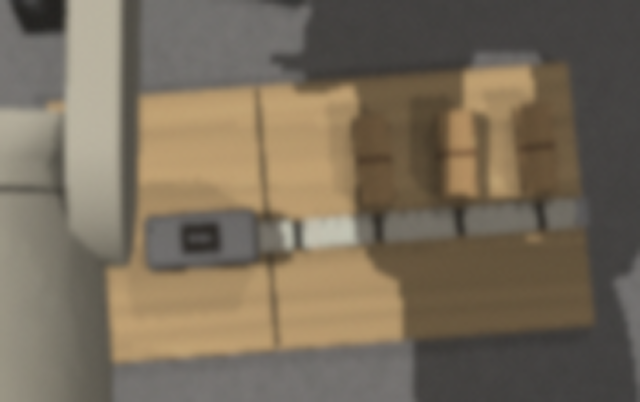

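All three spacers sit by marks 1–3 and the tape is in place. One check from the top depth image.

```bash
python3 - <<'E'
from chk import *
t=load('top');P=cloud(t);z=P[...,2];Q=P[...,:2]-B;a=Q@u;d=Q@n
for i in range(3):
    k=(z>.033)&(z<.047)&(abs(a-.0551*i)<.026)&(d>.005)&(d<.1)
    q=np.c_[d[k],a[k]].astype(np.float32)*1000;r=cv2.minAreaRect(q);print(i+1,k.sum(),'gap',round(r[0][0]-39.5,1),'along err',round(r[0][1]-55.1*i,1),r[1],r[2])
E
```

```text
1 241 gap 3.4 along err 0.2 (59.845359802246094, 24.78514289855957) 0.09403735399246216
2 244 gap 3.1 along err -1.0 (24.374387741088867, 60.4201545715332) 87.75381469726562
3 238 gap 3.5 along err 0.6 (59.65747833251953, 23.800416946411133) 1.0591706037521362
```

```bash
python3 -c "
from plant import job_done
print(job_done())"
```

```text
the job is handed in; nothing more can be done
None
```

The tape is hooked over the right-hand edge, drawn out to about 8 mm past the line and locked. All three spacers found in the bin stand square by marks 1–3, within about 1 mm of centre with 3–5 mm gaps. One was knocked aside after placing and I reset it; the job is handed in.

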